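# Put up the display arm on the slotted upright

### The arm

A 7-joint arm with a two-finger parallel gripper is mounted at the origin on the work surface. World frame = base frame: x ahead of the robot, y to its left, z up, the work surface at z = 0. Lengths are in m, angles in rad, forces in N, time in s.
With the tool pointing down it reaches from about 0.425 to 0.975 m from the base axis. Payload 16.7 kg.
Tool frame: the origin (TCP) lies on the centre line of the jaws, within the pads' length; the fingertips stand env.finger_overhang ahead of it and the grasp point (between the pads) lies 5 mm behind it (env.finger_overhang is the distance from the TCP to the fingertips, in m); z points along the fingers, y is the line along which they close (so a half turn about z gives the same grasp; the last joint's range is limited). The gripper opens to 85 mm and grips with 20 to 120 N. Pads are 22 mm wide; open, the fingers measure 114 mm over their backs; the gripper's body (76 mm by 85 mm) begins 54 mm behind the grasp point. The pads swing forward as they close: fully open they stand 13 mm farther back than shut.
Start: joints at [-1.405, 0.426, 0.074, 1.606, -0.034, 1.111, -0.067], TCP at [0.209, 0.642, 0.245] pointing down, gripper open.
Joint ranges: [-2.85, 2.85], [-0.5, 2.14], [-1.23, 1.37], [0.21, 2.46], [-1.02, 4.16], [0.16, 2.05], [-2.73, 2.73]. Speed limits (rad/s): [1.89, 1.89, 2.39, 2.39, 3.01, 3.01, 3.01].

### API

Orientations are given as a unit quaternion [w, x, y, z].
In Python, from plant import read_state, eyes, env gives the robot as it stands.
- The arm moves only by the shell command python3 -m handwheel 'ROWS' [FORCE]. ROWS is JSON, one flat list of numbers, 5 for each row, row after row: the shift along the tool's x, y, z in mm, then the turn about the tool's z in rad, then the closure in counts, from 0 (fully open) to 255 (shut). A call has 1 to 5 rows; each row shifts and turns the commanded pose from where the row before left it, along the tool's axes as they then stand; what a row does not reach is not made up. A row lasts 1/10 s, in which the tool goes at most 50 mm and 8.59 degrees, less where a joint would pass 70% of its speed; a pose out of reach is approached as far as the arm can. A call is refused whole if a number of a shift passes 50 or a number of a turn 0.15, either way. A call with a gripper value outside its range is refused whole. The fingers move at their own pace and stop on an object; FORCE is the grip in N (left out, the last holds). Time passes only in rows, so rows that do not move let the fingers close. It gives the time, the measured TCP pose, the force, the opening and the grip force at its end, in the units of the state.
- read_state(): the state, without advancing time (a new reading comes with each control period).
- eyes.read_camera(name): name is "side" or "top"; returns (picture, depth): 480x640x3 uint8, blue, green, red; 480x640 float32, m along the optical axis (not along the pixel's ray), 0 where there is no reading.
- eyes.get_calibration(name): a dict with "mtx" (3x3 intrinsics, pixels), "rvec" (rotation vector, rad) and "tvec" (3), from world to camera coordinates, as OpenCV has them. Camera axes: x right, y down, z forward; pixel columns grow to the right and rows downward; lengths in m; the calibration is good to about 2 mm. A picture is of the moment at which its call begins. get_calibration takes no time and is no camera call.
- env.finish_job(): hands the job in; it is judged then, once.
The state is a dict: "t": time; "qpos": joint angles; "joint_vel": joint speeds; "tau": joint torques, N m; "tool_pos": TCP position; "tool_rot": TCP orientation; "contact_force": force on the tool from outside, world axes, zero at the start; "moment": the same for the moment, N m; "width": finger opening in m; "gripper_force": force on a finger pad.
Only numpy, scipy, OpenCV 4.12 (cv2) and the standard library are available. Lean on these libraries where they do the work, as an engineer would, in place of code of your own. Each camera call takes 0.05 s, during which the arm holds its last target. There are 200 camera calls.

### The job

Put the steel display arm up on the slotted upright so a mirror can be hung on it later: hook its two claws into the top two slots and press it straight down until it locks fully home, its back flat against the upright. Then let go of it, and leave the other goods on the shelf where they are.

Things in the scene. Friction and masses are not known exactly. Their poses are not given: they have to be found in the camera images.
- bracket_grip (a point): Middle of the bar of the loose steel display arm (bracket, about 0.3 kg, standing on its flat underside), 65 mm in front of its back face, 17 mm above the underside. +x runs along the bar to the claw end, z up. Bar 24 mm wide (y), 34 tall, ending 160 mm in front of the back face, where the last 8 mm turn up to 56. At the back a plate 24 wide, 8 thick, 82 tall.
- bracket_heel (a point): The same arm, same axes: middle of the bottom edge of its back face, level with the underside. Two claws 7 mm wide (y) stick out 12.5 mm behind (+x) the back face.
- upper_claw (a point): The same arm: back face at the underside of the upper claw's neck, 66 mm above the arm's underside; the lower claw is alike, 50 mm below. Each claw: a neck 8 mm tall and, 5.5 to 12.5 mm behind the back face, a lip with a rounded end reaching 12 mm below the neck's underside; 20 mm tall over all.
- seat (a point): Point on the front face of the fixed aluminium slotted upright, on the slots' centre line, 110 mm above the shelf surface: where bracket_heel lies when the arm is home in the top two slots. +x points from the face into the upright, z up; the arm's axes agree with these when home. Upright 50 mm wide (y), 218 tall, on a base board 18 thick that reaches 70 mm in front of the face.
- top_slot (a point): Front face at the middle of the lower edge of the top slot, 176 mm above the shelf surface, axes as seat. The face is 4 mm thick; three slots 12 mm wide, 30 tall, lower edges 76, 126 and 176 mm up. Hold the arm 12 to 22 mm above home (17 is the middle), move it in along +x until its back meets the face, then press down until the necks rest on the slots' lower edges.
- keeper (a joint): Sprung roller behind the top slot that squeezes the upper claw's lip against the face: 0 free, about 0.002 to 0.004 m when the lip is in. Over the last 12 mm or so the arm must be pressed down with about 5 to 15 N; it does not drop home by its own weight, and let go before it is pressed down it may fall out of the slots.
- mirror: loose round chrome mirror lying flat, 104 mm across, 14 mm thick, with a bent stem reaching 150 mm to its -x; origin under the disc
- pad_a: loose brake pad, 40 x 75 x 13 mm, lying flat; origin under its centre
- pad_b: the other brake pad, alike
- spanner: loose steel spanner lying flat, 170 mm long along its x
- fusebox: loose clear plastic box of fuses, 70 x 100 x 42 mm; origin under its centre
- oil: loose grey oil bottle, 68 mm across, 180 mm tall, standing; origin under its centre
Not all that is in view belongs to the job. What is shaped like the part that bears bracket_grip but red is not meant.

How it is judged:
By the outcome, as a careful person would: the job done as asked, in the order asked, and still so for the second after the job is handed in, with the robot touching nothing.
It also fails if it takes over 51 s, if anything falls off the work surface, if the arm or the gripper's body presses on something with over 40 N, if the wrist force passes 120 N, or if a joint passes its speed limit or range.

## Working session

There is one attempt and no reset: what is moved stays moved. The work goes in short steps, Python scripts to look and compute and a shell command to move; the robot and the scene stay as the last step left them, time stands still between calls to the robot, and variables do not carry over. Pictures are saved under pics/ and viewed, at most 10 in all, crops included, and the job is handed in when it is done.

```bash
ls; mkdir -p pics; cat > h.py <<'E'
import numpy as np, cv2
from plant import read_state, eyes, env
from scipy.spatial.transform import Rotation as R
def cal(n):
    c=eyes.get_calibration(n); return np.array(c["mtx"],float),cv2.Rodrigues(np.array(c["rvec"],float))[0],np.array(c["tvec"],float).ravel()
def depth_world(n,D):
    K,Rm,t=cal(n); v,u=np.mgrid[0:480,0:640]
    P=np.stack([(u-K[0,2])/K[0,0]*D,(v-K[1,2])/K[1,1]*D,D],-1)
    return (P-t)@Rm
def onplane(n,uv,z):
    K,Rm,t=cal(n); d=np.linalg.solve(K,np.array([uv[0],uv[1],1.]))@Rm; c=-Rm.T@t
    return c+d*(z-c[2])/d[2]
def proj(n,p):
    K,Rm,t=cal(n); q=K@(Rm@np.array(p,float)+t); return q[:2]/q[2]
E
python3 - <<'E'
from h import *
s=read_state(); print({k:np.round(v,3) for k,v in s.items()},env.finger_overhang)
for n in("side","top"):
    im,D=eyes.read_camera(n); cv2.imwrite(f"pics/{n}0.png",im); np.save(f"{n}0.npy",D)
    K,Rm,t=cal(n); print(n,K[0,0],-Rm.T@t,Rm[2])
E
```

```text
pics
{'t': np.float64(0.0), 'qpos': array([-1.406,  0.427,  0.074,  1.607, -0.034,  1.111, -0.067]), 'joint_vel': array([-0.001, -0.   ,  0.001,  0.   , -0.   ,  0.001,  0.001]), 'tau': array([-0.0000e+00, -9.4982e+01,  3.7610e+00, -4.6353e+01,  1.9000e-02,
        1.0000e-02,  0.0000e+00]), 'tool_pos': array([0.209, 0.641, 0.245]), 'tool_rot': array([-0.   ,  0.157,  0.988, -0.001]), 'contact_force': array([-0.136, -0.514, -0.586]), 'moment': array([-0.018, -0.035,  0.037]), 'gripper_force': np.float64(0.0), 'width': np.float64(0.086)} 0.014
side 600.2223703207527 [-0.20837055 -0.68431931  1.02118725] [ 0.56642951  0.52704213 -0.63354889]
top 440.84141745142983 [0.47013037 0.04417662 1.16541705] [ 0.08120534  0.00155235 -0.99669618]
```

View pics/side0.png

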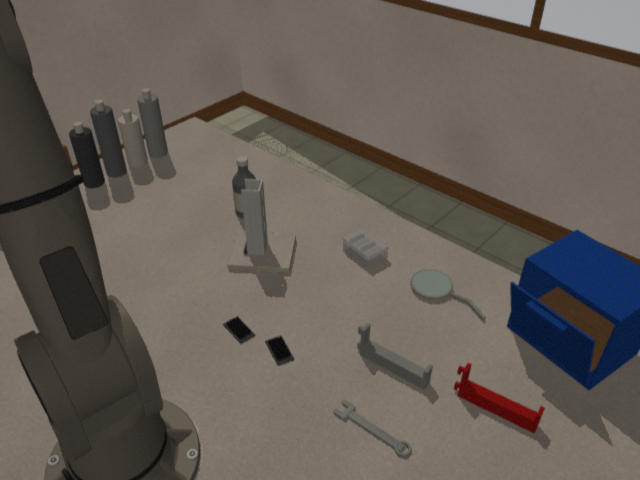

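View pics/top0.png

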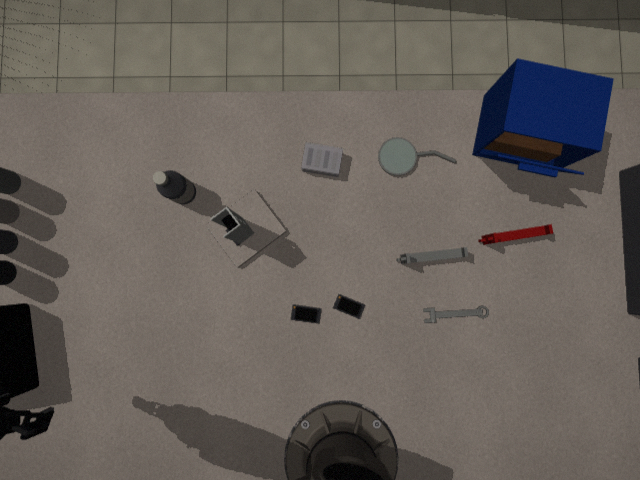

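The side view shows the grey arm at (395,358) with its claws at (365,335), the red twin at (500,400), the spanner at (372,428) and the upright at (256,225). In the top view the grey arm is at (433,256) with claws at the left (402,258), the red twin at (515,235), the spanner at (456,313), and the upright at (232,225) with its base board, with the oil bottle behind it at (175,187).

Could be mistaken for the arm: the red bracket at top (515,235) and the spanner at (456,313). I choose the grey one at (433,256).

```bash
python3 - <<'E'
from h import *
im=cv2.imread("pics/side0.png"); tp=cv2.imread("pics/top0.png")
a=cv2.resize(im[310:400,340:450],None,fx=4,fy=4,interpolation=2); b=cv2.resize(tp[175:280,175:305],None,fx=3.4,fy=3.4,interpolation=2)
c=cv2.resize(im[170:285,215:310],None,fx=3.1,fy=3.1,interpolation=2)
H=370; out=np.zeros((600,800,3),np.uint8); out[:360,:440]=a; out[:356,442:736]=c[:356,:294]
d=cv2.resize(tp[240:275,390:480],None,fx=4,fy=4,interpolation=2); out[365:505,:360]=d
e=cv2.resize(tp[180:275,180:300],None,fx=2.4,fy=2.4,interpolation=2); out[365:365+228,442:442+288]=e
cv2.imwrite("pics/crop1.png",out)
for n in("top","side"):
    D=np.load(n+"0.npy"); W=depth_world(n,D); ok=D>0
    x,y,z=W[...,0],W[...,1],W[...,2]
    g=onplane("top",(433,256),.03)
    print(n,"table z",np.median(z[ok&(abs(x-.45)<.1)&(abs(y+.05)<.05)]),g)
    m=ok&(np.hypot(x-g[0],y-g[1])<.12)&(z>.015)&(z<.12)
    for lo,hi in((.015,.045),(.045,.062),(.062,.1)):
        q=m&(z>lo)&(z<hi); P=W[q]
        if len(P)>5:
            r=cv2.minAreaRect(P[:,:2].astype(np.float32)*1000); print(lo,len(P),np.median(P,0).round(4),np.round(np.concatenate([r[0],r[1],[r[2]]]),1))
    u=onplane("top",(236,235),.2)
    m=ok&(np.hypot(x-u[0],y-u[1])<.16)
    for lo,hi in((.008,.03),(.04,.2),(.2,.24)):
        q=m&(z>lo)&(z<hi); P=W[q]
        if len(P)>5:
            r=cv2.minAreaRect(P[:,:2].astype(np.float32)*1000); print("up",lo,len(P),np.median(P,0).round(4),np.round(np.concatenate([r[0],r[1],[r[2]]]),1))
E
```

```text
top table z 0.00011751462436833516 [ 0.51358836 -0.24043809  0.03      ]
0.015 527 [ 0.5161 -0.2445  0.0335] [ 515.2 -230.9   23.8  166.     5.9]
0.045 54 [ 0.5221 -0.3141  0.054 ] [ 517.  -240.6   23.8  160.8    5.2]
0.062 63 [ 0.5076 -0.1617  0.0796] [ 508.4 -158.6   22.8   20.5    1.9]
up 0.008 2511 [0.5885 0.2305 0.018 ] [566.3 217.  242.8 179.9  47.4]
up 0.04 574 [0.5833 0.2483 0.1668] [584.8 254.9  50.7  45.4  37. ]
up 0.2 179 [0.5922 0.2482 0.2166] [585.  254.8  50.7  45.   37.2]
side table z 0.0007938855751227421 [ 0.51358836 -0.24043809  0.03      ]
0.015 1095 [ 0.5084 -0.2431  0.0326] [ 513.1 -235.9   31.1  174.7    6.1]
0.045 121 [ 0.5114 -0.3144  0.0548] [ 512.7 -235.8   27.8  173.4    5.8]
0.062 113 [ 0.503  -0.1675  0.0749] [ 506.8 -164.4   25.6   24.1   67. ]
up 0.008 1861 [0.5761 0.2266 0.0184] [584.5 250.6 151.5 248.6  34.8]
up 0.04 1172 [0.5679 0.24   0.1268] [583.5 253.7  63.3  46.8  37.1]
up 0.2 281 [0.5829 0.2491 0.2108] [582.6 253.5  57.7  46.7  36.7]
```

View pics/crop1.png

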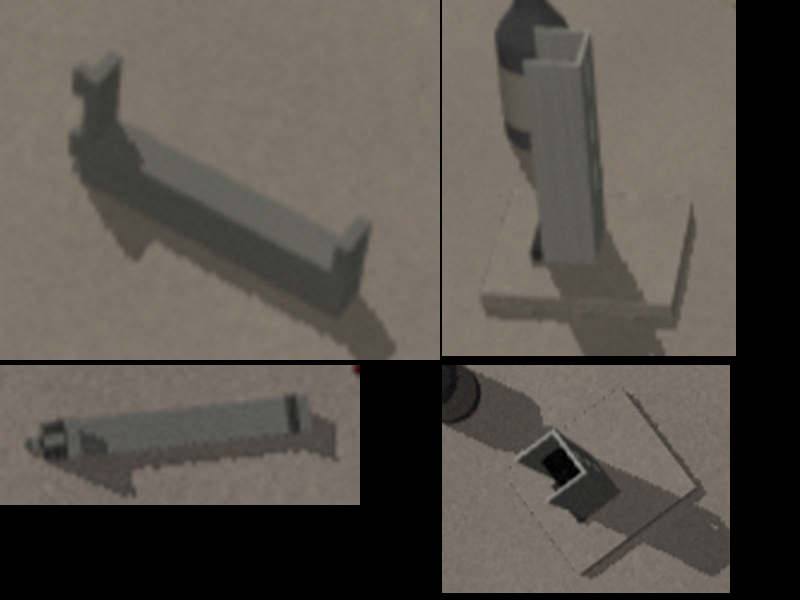

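The crop confirms the grey arm: claws at the left end (75,75) and (75,145), upturned tip at (360,230). The upright is a U channel whose web is on the upper-right side, (553,432)-(583,470) in the lower crop. Its sides measure 50.7 × 45 mm, which fits the given sizes.

Estimates:
- **Arm:** grip at about (0.514,-0.2255), heading 95.5°.
- **Seat:** about (0.598,0.236), heading about 127°.

I'm moving out now.

```bash
python3 -m handwheel '[-34,-35,-8,0,0,-34,-35,-8,0,0,-34,-35,-8,0,0,-34,-35,-8,0,0,-34,-35,-8,0,0]' && python3 -m handwheel '[-34,-35,-8,0,0,-34,-35,-8,0,0,-34,-35,-8,0,0,-34,-35,-8,0,0,-34,-35,-8,0,0]'
```

```text
t: 0.6
tool_pos: [0.3169, 0.4207, 0.2854]
tool_rot: [-0.0, 0.157, 0.988, -0.0]
contact_force: [1.4, -1.2, 0.6]
width: 0.0856
gripper_force: 0.0
t: 1.1
tool_pos: [0.4242, 0.2017, 0.3256]
tool_rot: [-0.0, 0.157, 0.988, 0.0]
contact_force: [1.5, 1.3, -0.6]
width: 0.0855
gripper_force: 0.0
```

```bash
cat >> h.py <<'E'
def go(p,head):
    """shift in tool axes (mm), then turn about tool z (rad), to TCP p with tool-x heading head (deg); also shift if turned first"""
    s=read_state(); q=s["tool_rot"]; M=R.from_quat([q[1],q[2],q[3],q[0]]).as_matrix()
    h=np.degrees(np.arctan2(M[1,0],M[0,0])); d=(head-h+180)%360-180; w=np.array(p)-s["tool_pos"]
    a=np.radians(head); N=np.array([[np.cos(a),np.sin(a),0],[np.sin(a),-np.cos(a),0],[0,0,-1]])
    print("t",s["t"].round(2),"pos",s["tool_pos"].round(4),"head",h.round(2),"tilt z",M[:,2].round(4),"F",np.round(s["contact_force"],1),"w",s["width"].round(4),"| shift",(M.T@w*1000).round(1),"turn",round(-np.radians(d),3),"| shift after turn",(N.T@w*1000).round(1))
E
python3 -c "
from h import *
go([.514,-.2255,.22],95.5)"
```

```text
Traceback (most recent call last):
  File "h.py", line 20, in go
    print("t",s["t"].round(2),"pos",s["tool_pos"].round(4),"head",h.round(2),"tilt z",M[:,2].round(4),"F",np.round(s["contact_force"],1),"w",s["width"].round(4),"| shift",(M.T@w*1000).round(1),"turn",round(-np.radians(d),3),"| shift after turn",(N.T@w*1000).round(1))
              ^^^^^^^^^^^^
AttributeError: 'float' object has no attribute 'round'
```

```bash
sed -i 's/s\["t"\].round(2)/np.round(s["t"],2)/; s/s\["width"\].round(4)/np.round(s["width"],4)/; s/w=np.array(p)-s\["tool_pos"\]/tp=np.array(s["tool_pos"]); w=np.array(p)-tp/; s/s\["tool_pos"\].round/tp.round/' h.py
python3 -m handwheel '[-22,-38,10,0,0,-22,-38,10,0,0,-22,-38,10,0,0,-22,-38,10,0,0,-22,-38,10,0,0]' >/dev/null&& python3 -m handwheel '[-22,-38,10,0,0,-22,-38,10,0,0,-22,-38,10,0,0,-22,-38,10,0,0,-22,-38,10,0,0]' >/dev/null && python3 -m handwheel '[0,0,0,0.145,0,0,0,0,0.145,0,0,0,0,0.145,0,0,0,0,0.145,0,0,0,0,0.145,0]'  >/dev/null && python3 -m handwheel '[0,0,0,0.145,0,0,0,0,0.145,0,0,0,0,0.145,0,0,0,0,0,0]'  && python3 -c "
from h import *
print(np.round(read_state()['qpos'],2))
go([.514,-.2255,.019],95.5)"
```

```text
t: 3.0
tool_pos: [0.5153, -0.2255, 0.225]
tool_rot: [-0.0, 0.673, 0.739, -0.001]
contact_force: [0.6, -0.1, 0.6]
width: 0.0857
gripper_force: 0.0
[-0.49  0.41  1.02  1.92 -0.41  1.03  0.8 ]
t 3.0 pos [ 0.5153 -0.2255  0.225 ] head 95.35 tilt z [-9.e-04 -5.e-04 -1.e+00] F [ 0.6 -0.1  0.6] w 0.0857 | shift [ 2.00e-01 -1.10e+00  2.06e+02] turn -0.003 | shift after turn [ 1.00e-01 -1.30e+00  2.06e+02]
```

```bash
python3 -m handwheel '[0,-1,45,0,0,0,0,45,0,0,0,0,45,0,0,0,0,35,0,0,0,0,20,0,0]' >/dev/null && python3 -m handwheel '[0,0,16,0,0,0,0,0,0,0,0,0,0,0,120,0,0,0,0,200,0,0,0,0,200]' 60 && python3 -m handwheel '[0,0,0,0,255,0,0,0,0,255,0,0,0,0,255]' 100 && python3 -c "
from h import *
go([.514,-.2255,.019],95.5)"
```

```text
t: 4.0
tool_pos: [0.5151, -0.2259, 0.0203]
tool_rot: [0.001, 0.672, 0.74, 0.0]
contact_force: [-0.4, -0.6, 0.5]
width: 0.0441
gripper_force: 0.0
t: 4.3
tool_pos: [0.5148, -0.2258, 0.0201]
tool_rot: [0.0, 0.672, 0.74, 0.0]
contact_force: [-3.3, 3.9, 14.2]
width: 0.0227
gripper_force: 98.6
t 4.3 pos [ 0.5148 -0.2258  0.0201] head 95.5 tilt z [ 1.e-03  4.e-04 -1.e+00] F [-3.3  3.9 14.2] w 0.0227 | shift [ 0.4 -0.8  1.1] turn 0.0 | shift after turn [ 0.4 -0.8  1.1]
```

```bash
python3 -m handwheel '[0,0,-10,0,255,0,0,-30,0,255,0,0,-40,0,255,0,0,-40,0,255,0,0,-10,0,255]' && python3 -m handwheel '[38,21,0,0,255,38,21,0,0,255,38,21,0,0,255,38,21,0,0,255,38,21,0,0,255]' >/dev/null && python3 -m handwheel '[38,21,0,0,255,38,21,0,0,255,38,21,0,0,255,38,21,0,0,255]'>/dev/null && python3 -m handwheel '[0,0,0,-0.14,255,0,0,0,-0.14,255,0,0,0,-0.14,255,0,0,0,-0.13,255,0,0,0,0,255]' && python3 - <<'E'
from h import *
go([.673,.1365,.150],127.1)
print(np.round(read_state()['qpos'],2))
for n in("side","top"):
    im,D=eyes.read_camera(n); cv2.imwrite(f"pics/{n}1.png",im); np.save(f"{n}1.npy",D)
a=cv2.resize(cv2.imread("pics/side1.png")[130:300,200:400],None,fx=3,fy=3,interpolation=2)[:, :400]
a=cv2.resize(cv2.imread("pics/side1.png")[150:300,220:353],None,fx=3,fy=3,interpolation=2)
b=cv2.resize(cv2.imread("pics/top1.png")[150:300,200:333],None,fx=3,fy=3,interpolation=2)
cv2.imwrite("pics/c2.png",np.hstack([a,b]))
E
```

```text
t: 4.8
tool_pos: [0.5155, -0.2267, 0.1533]
tool_rot: [0.002, 0.673, 0.74, 0.001]
contact_force: [-0.0, 0.5, -2.9]
width: 0.0222
gripper_force: 98.7
t: 6.2
tool_pos: [0.6695, 0.1326, 0.1493]
tool_rot: [-0.0, 0.445, 0.895, 0.0]
contact_force: [0.0, -0.1, -2.5]
width: 0.0226
gripper_force: 98.6
t 6.2 pos [0.6695 0.1326 0.1493] head 127.14 tilt z [-5.e-04  3.e-04 -1.e+00] F [ 0.  -0.1 -2.5] w 0.0226 | shift [ 1.   5.2 -0.7] turn 0.001 | shift after turn [ 1.   5.2 -0.7]
[-0.79  0.64  0.73  1.7  -0.5   1.    0.77]
```

View pics/c2.png

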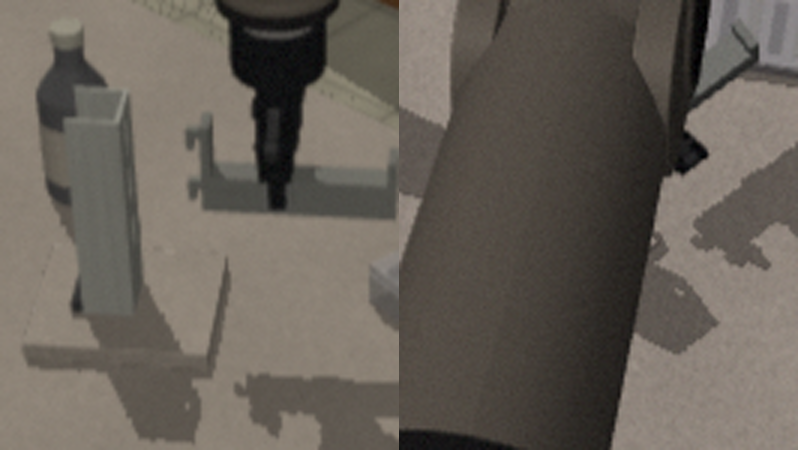

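Side crop: the held arm is level with its claws at (190,130) and (190,188), and the upright's near flange is around (100,200) with its web edge at about (133,200). The top view is blocked by the robot's arm. I'll compare the near side faces of the upright and the held arm in the side camera's depth.

```bash
cat > m.py <<'E'
from h import *
import sys
def meas(D,tcp,head=127.1,n="side"):
    W=depth_world(n,D); a=np.radians(head); ex=np.array([np.cos(a),np.sin(a)]); ey=np.array([-ex[1],ex[0]]); o=np.array([.5975,.236])
    X=(W[...,:2]-o)@ex; Y=(W[...,:2]-o)@ey; Z=W[...,2]; ok=D>0
    def side(name,m):
        for _ in range(4):
            A=np.c_[X[m],Z[m],np.ones(m.sum())]; c=np.linalg.lstsq(A,Y[m],rcond=None)[0]; r=Y-(c[0]*X+c[1]*Z+c[2]); m=m&(abs(r)<.004)
        print(name,m.sum(),"yaw err deg",np.degrees(c[0]).round(2),"tilt",np.degrees(c[1]).round(2),"mean XYZ mm",(np.array([X[m].mean(),Y[m].mean(),Z[m].mean()])*1000).round(1),"X",(np.percentile(X[m],[1,99])*1000).round(1),"Z",(np.percentile(Z[m],[1,99])*1000).round(1),"rms",(r[m].std()*1000).round(2)); return c
    side("upright",ok&(X>.006)&(X<.04)&(Y>.01)&(Y<.04)&(Z>.04)&(Z<.21))
    t=np.array(tcp[:2])-o; tx,ty=t@ex,t@ey; print("tcp in seat frame",(np.array([tx,ty,tcp[2]])*1000).round(1))
    side("bar",ok&(X>tx-.085)&(X<tx+.055)&(abs(X-tx)>.02)&(Y>ty-.0)&(Y<ty+.025)&(Z>tcp[2]-.015)&(Z<tcp[2]+.010))
    m=ok&(abs(Y-ty-.003)<.022)&(abs(X-tx-.06)<.03)&(Z>tcp[2]+.02)
    print("plate/claws X",(np.percentile(X[m],[1,50,99])*1000).round(1),"Z",(np.percentile(Z[m],[1,99])*1000).round(1))
if __name__=="__main__":
    s=read_state(); meas(np.load("side1.npy"),s["tool_pos"])
    print("static"); 
    meas(np.load("side0.npy"),s["tool_pos"])
    meas(np.load("top0.npy"),s["tool_pos"],n="top")
E
python3 m.py
```

```text
upright 650 yaw err deg 0.04 tilt 0.02 mean XYZ mm [ 22.7  24.8 127.3] X [ 6.2 39.6] Z [ 42.9 207.8] rms 1.91
tcp in seat frame [-125.9    4.9  149.2]
bar 284 yaw err deg -0.05 tilt 2.58 mean XYZ mm [-146.6   16.6  146.8] X [-210.4  -72.6] Z [134.5 158.9] rms 1.76
plate/claws X [-95.2 -81.4 -51.2] Z [171.4 427.5]
static
upright 632 yaw err deg -0.23 tilt 0.05 mean XYZ mm [ 23.   24.6 128.3] X [ 6.6 39.6] Z [ 41.9 208. ] rms 1.97
tcp in seat frame [-125.9    4.9  149.2]m.py:9: RuntimeWarning: Mean of empty slice.
  print(name,m.sum(),"yaw err deg",np.degrees(c[0]).round(2),"tilt",np.degrees(c[1]).round(2),"mean XYZ mm",(np.array([X[m].mean(),Y[m].mean(),Z[m].mean()])*1000).round(1),"X",(np.percentile(X[m],[1,99])*1000).round(1),"Z",(np.percentile(Z[m],[1,99])*1000).round(1),"rms",(r[m].std()*1000).round(2)); return c
  ret = ret.dtype.type(ret / rcount)
Traceback (most recent call last):
  File "m.py", line 18, in <module>
    meas(np.load("side0.npy"),s["tool_pos"])
    ~~~~^^^^^^^^^^^^^^^^^^^^^^^^^^^^^^^^^^^^
  File "m.py", line 12, in meas
    side("bar",ok&(X>tx-.085)&(X<tx+.055)&(abs(X-tx)>.02)&(Y>ty-.0)&(Y<ty+.025)&(Z>tcp[2]-.015)&(Z<tcp[2]+.010))
    ~~~~^^^^^^^^^^^^^^^^^^^^^^^^^^^^^^^^^^^^^^^^^^^^^^^^^^^^^^^^^^^^^^^^^^^^^^^^^^^^^^^^^^^^^^^^^^^^^^^^^^^^^^^^
  File "m.py", line 9, in side
    print(name,m.sum(),"yaw err deg",np.degrees(c[0]).round(2),"tilt",np.degrees(c[1]).round(2),"mean XYZ mm",(np.array([X[m].mean(),Y[m].mean(),Z[m].mean()])*1000).round(1),"X",(np.percentile(X[m],[1,99])*1000).round(1),"Z",(np.percentile(Z[m],[1,99])*1000).round(1),"rms",(r[m].std()*1000).round(2)); return c
                                                                                                                                                                                   ~~~~~~~~~~~~~^^^^^^^^^^^^^
IndexError: index -1 is out of bounds for axis 0 with size 0
```

Near faces give a lateral offset of 4.8 mm along tool +y, and yaw agrees within 0.1°. The underside is about 129 mm up, so I'll go 2 mm down. Correcting and closing in to just before the slots.

```bash
python3 -m handwheel '[0,5,2,0,255,20,0,0,0,255,20,0,0,0,255,0,0,0,0,255,0,0,0,0,255]' && python3 - <<'E'
from h import *
from m import meas
Ds=[]
for i in range(4):
    im,D=eyes.read_camera("side"); Ds.append(D)
D=np.median(Ds,0); np.save("side2.npy",D)
meas(D,read_state()["tool_pos"])
cv2.imwrite("pics/c3.png",cv2.resize(im[150:280,225:360],None,fx=4.4,fy=4.4,interpolation=2))
print(np.round(read_state()['tool_pos'],4))
E
```

```text
t: 6.8
tool_pos: [0.6497, 0.1683, 0.1471]
tool_rot: [0.0, 0.446, 0.895, -0.0]
contact_force: [0.2, -0.1, -2.2]
width: 0.0221
gripper_force: 98.5
upright 730 yaw err deg 0.14 tilt 0.03 mean XYZ mm [ 23.   24.6 127.9] X [ 6.7 39.6] Z [ 41.2 208.2] rms 1.44
tcp in seat frame [-86.8  -0.3 147.3]
bar 330 yaw err deg -0.2 tilt 0.32 mean XYZ mm [-109.2   11.7  144.8] X [-170.8  -33.7] Z [132.4 157.1] rms 1.41
plate/claws X [-56.3 -29.9   2.5] Z [168.6 425.2]
[0.6501 0.1669 0.1473]
```

View pics/c3.png

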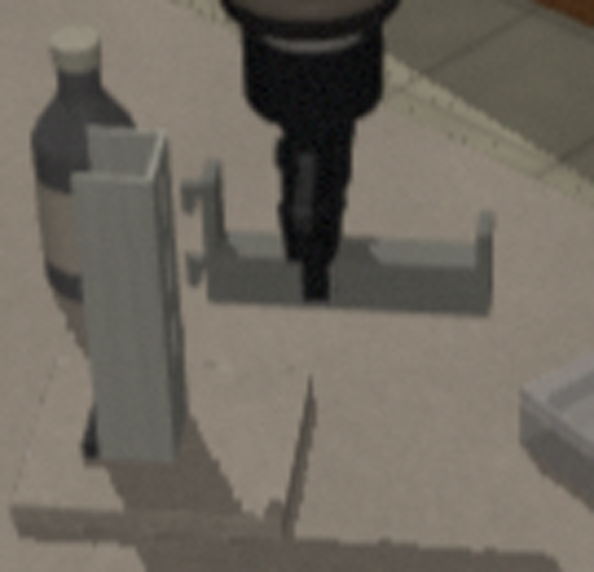

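The crop shows the claws at (190,195) and (195,268), right in front of the web at about (180,260). The bar's bottom edge runs from (210,298) to (490,315). Checking pitch, height and gap from those pixels.

```bash
python3 - <<'E'
from h import *
a=np.radians(127.1); ex=np.array([np.cos(a),np.sin(a)]); ey=np.array([-ex[1],ex[0]]); o=np.array([.5975,.236])
K,Rm,t=cal("side"); c=-Rm.T@t
def ray(u,v,Y):  # intersect with vertical plane Y
    p=np.array([u/4.4+225-.4,v/4.4+150-.4,1]); d=np.linalg.solve(K,p)@Rm
    l=(Y-(c[:2]-o)@ey)/(d[:2]@ey); q=c+d*l; return ((q[:2]-o)@ex*1000).round(1),(q[2]*1000).round(1)
for n,u,v,Y in(("heel",209,299,.0117),("end bottom",489,315,.0117),("end top",479,212,.0117),("plate top back",205,167,.0117),("upright near face top edge",155,180,.0246),("upright bottom",178,461,.0246)): print(n,ray(u,v,Y))
E
```

```text
heel (np.float64(-23.8), np.float64(129.3))
end bottom (np.float64(-182.6), np.float64(127.6))
end top (np.float64(-176.2), np.float64(197.4))
plate top back (np.float64(-26.5), np.float64(219.0))
upright near face top edge (np.float64(-1.0), np.float64(217.8))
upright bottom (np.float64(-1.2), np.float64(18.7))
```

```bash
python3 -m handwheel '[6,0,1,0,255,6,0,0,0,255,4,0,0,0,255,2,0,0,0,255]' && python3 -m handwheel '[1,0,0,0,255,1,0,0,0,255,0,0,0,0,255]'
```

```text
t: 7.4
tool_pos: [0.6385, 0.1828, 0.1463]
tool_rot: [-0.0, 0.446, 0.895, 0.0]
contact_force: [0.3, 0.1, -1.2]
width: 0.0227
gripper_force: 98.5
t: 7.7
tool_pos: [0.6376, 0.1836, 0.1463]
tool_rot: [-0.0, 0.446, 0.895, -0.0]
contact_force: [-0.8, -0.3, -1.7]
width: 0.0222
gripper_force: 98.5
```

```bash
python3 -m handwheel '[1,0,0,0,255,1,0,0,0,255,0,0,0,0,255]' && python3 -m handwheel '[1,0,0,0,255,1,0,0,0,255,0,0,0,0,255]'
```

```text
t: 8.0
tool_pos: [0.6364, 0.1853, 0.1463]
tool_rot: [-0.0, 0.446, 0.895, -0.0]
contact_force: [-0.7, 0.0, -2.5]
width: 0.0224
gripper_force: 98.5
t: 8.3
tool_pos: [0.636, 0.1855, 0.1465]
tool_rot: [0.001, 0.447, 0.895, -0.0]
contact_force: [4.9, -5.9, -4.3]
width: 0.0223
gripper_force: 98.2
```

Back contact with about 7.6 N at the expected depth. Pressing down.

```bash
python3 -m handwheel '[0,0,2,0,255,0,0,2,0,255,0,0,2,0,255,0,0,0,0,255]' && python3 -m handwheel '[0,0,2,0,255,0,0,2,0,255,0,0,0,0,255]'
```

```text
t: 8.7
tool_pos: [0.6361, 0.1856, 0.1406]
tool_rot: [0.001, 0.447, 0.895, -0.0]
contact_force: [5.1, -5.6, -1.3]
width: 0.0225
gripper_force: 98.9
t: 9.0
tool_pos: [0.6365, 0.1855, 0.137]
tool_rot: [0.001, 0.447, 0.895, 0.0]
contact_force: [5.3, -6.0, -0.4]
width: 0.0222
gripper_force: 99.1
```

```bash
python3 -m handwheel '[0,0,2,0,255,0,0,2,0,255,0,0,0,0,255]' && python3 -m handwheel '[0,0,1.5,0,255,0,0,1.5,0,255,0,0,0,0,255]'
```

```text
t: 9.3
tool_pos: [0.6365, 0.1852, 0.1329]
tool_rot: [0.001, 0.447, 0.895, 0.0]
contact_force: [7.8, -7.3, -0.9]
width: 0.0225
gripper_force: 98.8
t: 9.6
tool_pos: [0.6366, 0.185, 0.1299]
tool_rot: [0.001, 0.447, 0.895, -0.0]
contact_force: [6.5, -8.5, -0.4]
width: 0.0224
gripper_force: 99.0
```

```bash
python3 - <<'E'
from h import *
im,D=eyes.read_camera("side")
cv2.imwrite("pics/c4.png",cv2.resize(im[150:280,225:360],None,fx=4.4,fy=4.4,interpolation=2))
print(read_state()["moment"])
E
```

```text
[-1.25045012 -1.07399527 -0.03336043]
```

View pics/c4.png

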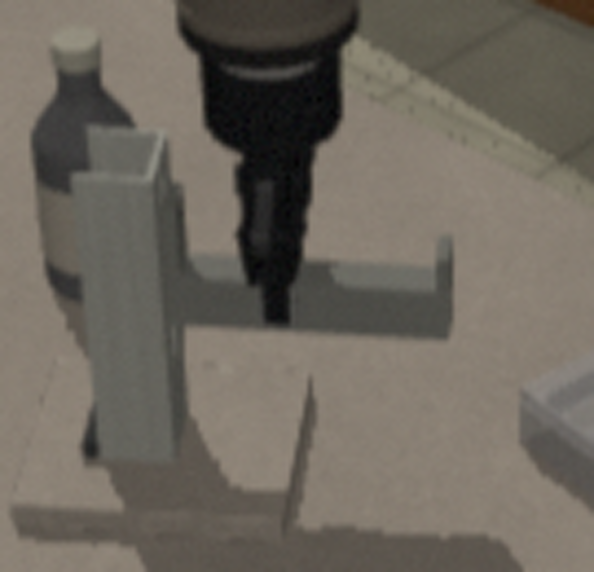

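The claws are in the slots and the back lies at the face. The bottom edge is at (190,324)-(450,338), so it is nearly home but the stop has not been reached yet. Pressing on.

```bash
python3 -m handwheel '[0,0,1,0,255,0,0,1,0,255,0,0,0,0,255]' && python3 -m handwheel '[0,0,1,0,255,0,0,0,0,255]' && python3 - <<'E'
from h import *
a=np.radians(127.1); ex=np.array([np.cos(a),np.sin(a)]); ey=np.array([-ex[1],ex[0]]); o=np.array([.5975,.236])
K,Rm,t=cal("side"); c=-Rm.T@t
def ray(u,v,Y):
    p=np.array([u/4.4+225-.4,v/4.4+150-.4,1]); d=np.linalg.solve(K,p)@Rm
    l=(Y-(c[:2]-o)@ey)/(d[:2]@ey); q=c+d*l; return ((q[:2]-o)@ex*1000).round(1),(q[2]*1000).round(1)
for n,u,v,Y in(("heel",190,324,.0117),("end bottom",449,339,.0117)): print(n,ray(u,v,Y))
E
```

```text
t: 9.95
tool_pos: [0.6367, 0.1854, 0.1285]
tool_rot: [0.001, 0.447, 0.895, 0.0]
contact_force: [4.7, -6.0, 6.4]
width: 0.0224
gripper_force: 100.1
t: 10.15
tool_pos: [0.6368, 0.1855, 0.1282]
tool_rot: [0.001, 0.447, 0.895, 0.001]
contact_force: [0.8, -7.3, 16.6]
width: 0.0224
gripper_force: 101.6
heel (np.float64(-11.8), np.float64(110.9))
end bottom (np.float64(-160.2), np.float64(109.2))
```

```bash
python3 -m handwheel '[0,0,1,0,255,0,0,0,0,255]' && python3 -m handwheel '[0,0,1,0,255,0,0,0,0,255]'
```

```text
t: 10.35
tool_pos: [0.6371, 0.1856, 0.1277]
tool_rot: [0.002, 0.447, 0.895, 0.001]
contact_force: [-2.2, -6.3, 23.4]
width: 0.0224
gripper_force: 103.0
t: 10.55
tool_pos: [0.6373, 0.1857, 0.1274]
tool_rot: [0.002, 0.447, 0.895, 0.001]
contact_force: [-6.4, -6.9, 34.6]
width: 0.0225
gripper_force: 104.6
```

A firm stop: 35 N with only 0.5 mm of further travel. I'll relieve the load without releasing, then check heel height and back gap.

```bash
python3 -m handwheel '[0,0,-2.5,0,255,0,0,0,0,255]' && python3 - <<'E'
from h import *
im,D=eyes.read_camera("side")
cv2.imwrite("pics/c5.png",cv2.resize(im[165:260,250:340],None,fx=6,fy=6,interpolation=2))
E
```

```text
t: 10.75
tool_pos: [0.6368, 0.1854, 0.1282]
tool_rot: [0.002, 0.447, 0.895, 0.0]
contact_force: [3.3, -7.3, 7.3]
width: 0.0224
gripper_force: 100.2
```

View pics/c5.png

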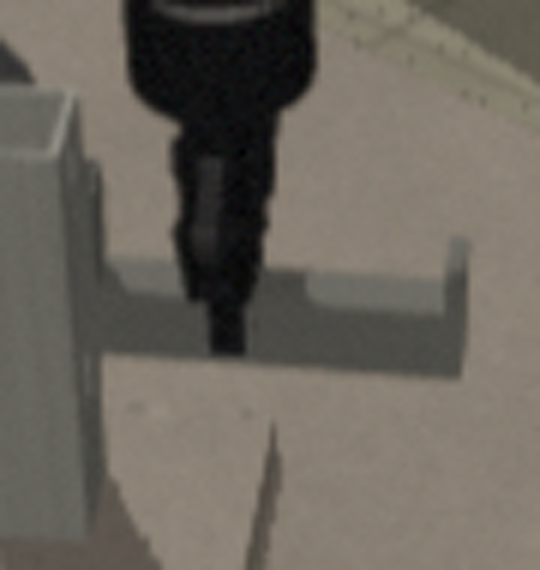

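```bash
cat > r.py <<'E'
from h import *
a=np.radians(127.1); ex=np.array([np.cos(a),np.sin(a)]); ey=np.array([-ex[1],ex[0]]); o=np.array([.5975,.236])
K,Rm,t=cal("side"); c=-Rm.T@t
def ray(u,v,Y,f,u0,v0):
    p=np.array([(u+.5)/f-.5+u0,(v+.5)/f-.5+v0,1]); d=np.linalg.solve(K,p)@Rm
    l=(Y-(c[:2]-o)@ey)/(d[:2]@ey); q=c+d*l; return np.round([*((q[:2]-o)@ex*1000,q[2]*1000)],1)
E
python3 - <<'E'
from r import *
for n,u,v in(("bottom near back",105,353),("end bottom",460,379),("end top",450,236),("plate top",97,163)): print(n,ray(u,v,.0117,6,250,165))
E
```

```text
bottom near back [-10.  110.2]
end bottom [-159.2  105.7]
end top [-154.9  178.2]
plate top [-12.5 206.1]
```

```bash
python3 -m handwheel '[-0.5,0,0,0,255,0,0,0,0,140,0,0,0,0,60,0,0,0,0,0,0,0,0,0,0]' 20 && python3 - <<'E'
from h import *
s=read_state(); print(s["width"],s["contact_force"])
im,D=eyes.read_camera("side"); np.save("side6.npy",D)
cv2.imwrite("pics/c6.png",cv2.resize(im[165:260,250:340],None,fx=6,fy=6,interpolation=2))
E
```

```text
t: 11.3
tool_pos: [0.6354, 0.1866, 0.1267]
tool_rot: [-0.0, 0.446, 0.895, -0.0]
contact_force: [1.1, -0.9, 0.2]
width: 0.0787
gripper_force: 0.0
0.07874924747958124 [ 1.10130701 -0.91542362  0.20931469]
```

View pics/c6.png

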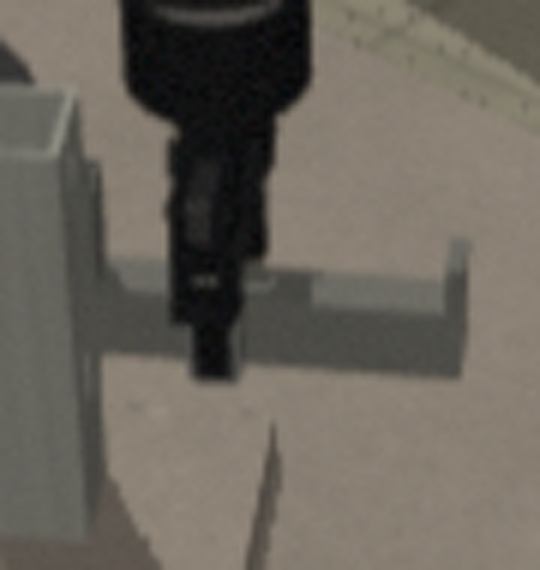

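After release the arm stayed put: bottom edge still (105,352)-(460,378), and the fingers are clear at (215,378). To be sure it is fully home I'll rise, shut the fingers and press on the plate top, expecting contact at TCP z of about 0.206.

```bash
python3 -m handwheel '[0,0,-10,0,0,0,0,-40,0,0,0,0,-50,0,0,0,0,-50,0,0,0,0,-10,0,0]' >/dev/null && python3 -m handwheel '[0,0,0,0,255,0,0,0,0,255,0,0,0,0,255,0,0,0,0,255,0,0,0,0,255]' 60 && python3 - <<'E'
from h import *
from m import meas
go([.6065,.224,.225],127.1)
im,D=eyes.read_camera("top"); cv2.imwrite("pics/t7.png",im)
im,D=eyes.read_camera("side"); cv2.imwrite("pics/s7.png",im); meas(D,[.6357,.1857,.130])
E
```

```text
t: 12.35
tool_pos: [0.6353, 0.1863, 0.286]
tool_rot: [-0.0, 0.446, 0.895, -0.001]
contact_force: [0.3, 0.1, -0.1]
width: 0.0127
gripper_force: 0.0
t 12.35 pos [0.6353 0.1863 0.286 ] head 127.0 tilt z [-1.1e-03 -8.0e-04 -1.0e+00] F [ 0.3  0.1 -0.1] w 0.0127 | shift [47.5 -0.3 61. ] turn -0.002 | shift after turn [47.5 -0.3 61. ]
upright 650 yaw err deg -1.81 tilt 0.16 mean XYZ mm [ 23.   24.7 127.8] X [ 6.3 39.5] Z [ 41.8 209. ] rms 1.92
tcp in seat frame [-6.32e+01 -1.00e-01  1.30e+02]
bar 281 yaw err deg -0.26 tilt -1.34 mean XYZ mm [-85.   11.4 127.8] X [-146.2  -10.6] Z [115.3 139.8] rms 1.83
plate/claws X [-32.2  -2.9  24.8] Z [151.7 562.8]
```

```bash
python3 -m handwheel '[20,0,0,0,255,27,0,0,0,255,0,0,40,0,255,0,0,25,0,255,0,0,5,0,255]' && python3 -m handwheel '[0,0,3,0,255,0,0,2,0,255,0,0,0,0,255]' && python3 -c "
from h import *
go([.6065,.224,.206],127.1)"
```

```text
t: 12.95
tool_pos: [0.6058, 0.2239, 0.2141]
tool_rot: [-0.001, 0.446, 0.895, -0.002]
contact_force: [0.2, -0.6, 0.9]
width: 0.0
gripper_force: 0.0
t: 13.25
tool_pos: [0.6078, 0.2238, 0.2128]
tool_rot: [0.0, 0.446, 0.895, 0.001]
contact_force: [0.0, 0.1, 0.1]
width: 0.0002
gripper_force: 0.0
t 13.25 pos [0.6078 0.2238 0.2128] head 126.99 tilt z [ 1.1e-03  6.0e-04 -1.0e+00] F [0.  0.1 0.1] w 0.0002 | shift [ 0.9 -1.   6.8] turn -0.002 | shift after turn [ 0.9 -1.   6.8]
```

```bash
python3 -m handwheel '[0,0,2,0,255,0,0,2,0,255,0,0,0,0,255]' && python3 -m handwheel '[0,0,1,0,255,0,0,1,0,255,0,0,0,0,255]'
```

```text
t: 13.55
tool_pos: [0.6072, 0.224, 0.2078]
tool_rot: [-0.0, 0.446, 0.895, -0.0]
contact_force: [-0.9, -0.5, 1.1]
width: -0.0002
gripper_force: 0.0
t: 13.85
tool_pos: [0.6073, 0.2239, 0.2059]
tool_rot: [-0.0, 0.446, 0.895, 0.0]
contact_force: [0.6, -0.1, 1.0]
width: -0.0001
gripper_force: 0.5
```

```bash
python3 -m handwheel '[0,0,1,0,255,0,0,0,0,255]' && python3 -m handwheel '[0,0,1,0,255,0,0,0,0,255]' && python3 -m handwheel '[0,0,1,0,255,0,0,0,0,255]'
```

```text
t: 14.05
tool_pos: [0.6076, 0.224, 0.2056]
tool_rot: [0.0, 0.446, 0.895, 0.0]
contact_force: [-3.2, 0.5, 10.8]
width: -0.0003
gripper_force: 5.3
t: 14.25
tool_pos: [0.6079, 0.2242, 0.2053]
tool_rot: [0.0, 0.446, 0.895, 0.001]
contact_force: [-5.2, -0.2, 20.2]
width: -0.0
gripper_force: 9.7
t: 14.45
tool_pos: [0.6082, 0.2243, 0.205]
tool_rot: [0.0, 0.446, 0.895, 0.001]
contact_force: [-7.7, -0.7, 28.4]
width: 0.0001
gripper_force: 14.1
```

Contact came exactly at the expected height (TCP 0.206) and was stiff up to 28 N, so the arm is home. Retreating and taking a last look.

```bash
python3 -m handwheel '[0,0,-5,0,255,0,0,-30,0,255,0,0,-45,0,255,0,0,-45,0,255,-40,0,0,0,255]' >/dev/null && python3 -m handwheel '[-45,0,0,0,255,-45,0,0,0,255,-45,0,0,0,255,-45,0,0,0,255,0,0,0,0,255]' && python3 - <<'E'
from h import *
im,D=eyes.read_camera("side"); tp,_=eyes.read_camera("top")
a=cv2.resize(im[165:260,250:340],None,fx=4.4,fy=4.4,interpolation=2)
b=cv2.resize(tp,(404,303)); out=np.zeros((560,800,3),np.uint8); out[:a.shape[0],:396]=a; out[:303,396:]=b
out[303:303+240,396:396+320]=cv2.resize(im,(320,240)); cv2.imwrite("pics/c8.png",out)
E
```

```text
t: 15.45
tool_pos: [0.7413, 0.0407, 0.3273]
tool_rot: [0.001, 0.45, 0.893, -0.002]
contact_force: [-0.8, -0.5, 0.1]
width: 0.0002
gripper_force: 0.0
```

View pics/c8.png

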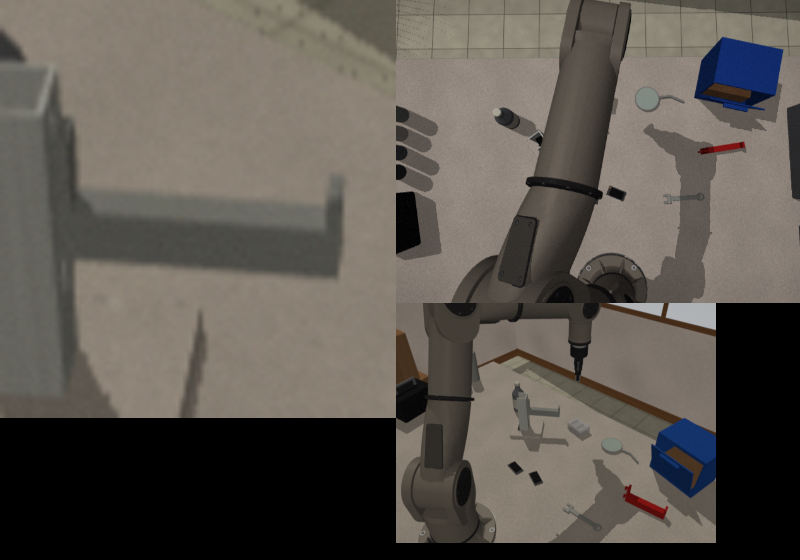

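The arm hangs level: its bottom edge runs (75,258)-(338,276), about the slope it had when held level. The back is at the web, the robot is clear and the other goods look unmoved.

```bash
python3 -c "
from h import *
print(env.finish_job())"
```

```text
the job is handed in; nothing more can be done
None
```

The steel display arm is hooked into the top two slots and pressed fully home with its back at the upright, it has been released, the other goods look unmoved, and the job is handed in at about 15.6 s.

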